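Line up the brass plugs against the tray fence

ROBOT

A 7-joint arm with a two-finger parallel gripper is mounted at the origin on a cart in front of the work surface, level with it; the furniture and walls round the work are solid. World frame = base frame: x ahead of the robot, y to its left, z up, the work surface at z = 0. Lengths are in m, angles in rad, forces in N, time in s.
With the tool pointing down it reaches from about 0.425 to 0.825 m from the base axis. Payload 3.6 kg.
Tool frame: the origin (TCP) lies at the very end of the fingers, on their centre line; the grasp point (between the pads) lies 19 mm behind it; x points along the fingers, z is the direction in which the jaws open and shut, and the axes are right-handed (so a half turn about x gives the same grasp; the last joint's range is limited). The gripper opens to 85 mm and grips with 20 to 120 N. Pads are 22 mm wide; open, the fingers measure 114 mm over their backs; the gripper's body (76 mm by 85 mm) begins 54 mm behind the grasp point. The pads swing forward as they close: fully open they stand 13 mm farther back than shut.
Start: joints at [-1.206, 0.615, -0.013, 1.423, 0.008, 1.103, -0.04], TCP at [0.248, 0.601, 0.231] pointing down, gripper open.
Joint ranges: [-3.12, 3.12], [-0.3, 2.06], [-1.34, 1.32], [0.26, 2.42], [-1.36, 4.5], [0.01, 1.98], [-2.84, 2.84]. Speed limits (rad/s): [2.79, 2.79, 3.14, 3.14, 3.14, 3.14, 3.14].

INTERFACE

Orientations are given as [roll, pitch, yaw] about the fixed x, y, z axes, in that order (R = Rz(yaw) Ry(pitch) Rx(roll)).
In Python, from cell import observe, vision, r gives the robot as it stands. The module is installed in compiled form; this text tells all that it offers.
- The arm moves only by the shell command python3 -m pendant 'ROWS' [OPENING] [FORCE]. ROWS is JSON, a list of rows, each a list of 4 numbers: the shift along the world's x, y, z in mm, then the turn about the world's z in rad. In form: [[tx, ty, tz, spin], ...]. A call has 1 to 20 rows; each row shifts and turns the commanded pose from where the row before left it; what a row does not reach is not made up. A row lasts 1/10 s, in which the tool goes at most 50 mm and 8.59 degrees, less where a joint would pass 70% of its speed; a pose out of reach is approached as far as the arm can. A call with a gripper value outside its range is refused whole. OPENING is the opening, from -1 (shut) to 1 (fully open), set as the call begins (- or left out, the last holds). The fingers move at their own pace and stop on an object; FORCE is the grip in N (left out, the last holds). Time passes only in rows, so rows that do not move let the fingers close. It gives the time, the measured TCP pose, the force and the opening at its end, in the units of the state.
- observe(): the state, without advancing time (a new reading comes with each control period).
- vision.capture(name): name is "side" or "top"; returns a dict with "image" (420x560x3 uint8, red, green, blue), "fx", "fy", "cx", "cy" (pixels), "position" and "orientation" of the camera in the world. Camera axes: x right, y down, z forward; pixel columns grow to the right and rows downward; lengths in m; the calibration is good to about 2 mm. A picture is of the moment at which its call begins. There is no depth.
- r.finish_job(): hands the job in, once; it reports no verdict.
Trained networks look in the newest picture that a camera, given by its name, has taken for a name from the list of things; names that differ only in an ending like _2 or _b are one class to them, and where a whole thing is asked for, a point or a joint stands for the part that bears it (a point fixed in the world has none). Each returns a list of dicts, best first, with "p" (0 to 1); they miss things now and then, are a little off and sometimes report something else, mostly with a low value. They report only what shows in the picture. A call takes as long as a camera call.
- vision.find_in(camera, thing): "location" ([column, row] in pixels, amid what is visible of it).
- vision.regions_of(camera, thing): "mask" (420x560 bool, what is visible of it) and "location" ([column, row] in pixels, amid what is visible of it).
- vision.mark_of(camera, thing): "location" ([column, row] in pixels: a listed point, or the origin of a listed thing).
The state is a dict: "t": time; "joint_pos": joint angles; "qvel": joint speeds; "effort": joint torques, N m; "tcp_pos": TCP position; "tcp_rot": TCP orientation; "wrist_force": force on the tool from outside, world axes, zero at the start; "wrist_torque": the same for the moment, N m; "finger_gap": opening from 0.0 (shut) to 1.0 (fully open).
Only numpy, scipy, OpenCV 4.12 (cv2) and the standard library are available. Lean on these libraries where they do the work, as an engineer would, in place of code of your own. Each camera call takes 0.05 s, during which the arm holds its last target.

TASK

Two hinged steel trays stand on the worktop, one with three brass plugs and one with two silver fittings. Lift the red tab of the tray with the brass plugs so that it tilts and all three plugs slide into a single row against its fence, then lower the tray gently until it lies flat again and let go. Do not touch the plugs themselves, and leave the other tray and its fittings alone.

Things in the scene. Friction and masses are not known exactly. Their poses are not given: they have to be found in the camera images.
- plugtray_stand: Grey stand, 200 mm deep and 170 mm wide, fixed to the worktop, of the tray with the brass plugs; origin under its centre, x towards the fence. On it a polished steel tray, inside 167 deep x 154 wide, with a 32 mm high fence on the side away from the robot (side walls 14, near lip 8 mm), hinged under the fence. The tray with silver fittings is its twin; the two may swap places.
- plugtray_tab (a point): Centre of the plug tray's lift tab, mid near edge: a red disc on edge, diameter 36, 16 mm thick, flat faces looking along the tray's y (pinch these from above). With the tray flat it is 46 mm above the worktop, 30 mm in front of the near lip, 200 mm in front of the hinge line and 24 mm above it. Axes tilt with the tray: x from tab to fence, y along the fence, z up from its floor.
- plugtray_fence (a point): Middle of the foot of the fence's inner face, on the tray floor, 32 mm above the worktop; x points through the fence (away from the tab), y along it, z up from the tray floor. The tray turns about a line along y that lies 10 mm straight below this point.
- plugtray_tilt (a joint): Tilt of the plug tray in rad: 0 flat on its rest pads, growing as the tab is lifted, stop at 0.70. The hinge has no catch and hardly any friction: the tray (0.5 kg) falls back when let go. The floor is polished: the plugs begin to slide at 0.15 to 0.25 rad and slide surely at 0.4 to 0.5.
- fittray_tilt (a joint): Tilt of the other, identical tray, which holds two silver round fittings and is to be left alone; 0 flat.
- plug_1_mid (a point): Brass hexagon plug with a short threaded top, 19 x 22 mm over the hexagon and 22 mm high, 40 g, standing loose in the plug tray; this point is its centre. It is not to be touched, only slid by tilting. Touching the fence, its centre is 9 to 11 mm from the fence face.
- plug_2_mid (a point): Brass hexagon plug with a short threaded top, 19 x 22 mm over the hexagon and 22 mm high, 40 g, standing loose in the plug tray; this point is its centre. It is not to be touched, only slid by tilting. Touching the fence, its centre is 9 to 11 mm from the fence face.
- plug_3_mid (a point): Brass hexagon plug with a short threaded top, 19 x 22 mm over the hexagon and 22 mm high, 40 g, standing loose in the plug tray; this point is its centre. It is not to be touched, only slid by tilting. Touching the fence, its centre is 9 to 11 mm from the fence face.
- silver_1: Silver round fitting, 26 mm in diameter and 30 mm high, in the other tray; origin under its centre. Bystander.
- silver_2: Silver round fitting, 26 mm in diameter and 30 mm high, in the other tray; origin under its centre. Bystander.

How it is judged:
By the outcome, as a careful person would: the job done as asked, in the order asked, and still so for the second after the job is handed in, with the robot touching nothing.
It also fails if it takes over 38 s, if anything falls off the work surface, if the arm or the gripper's body presses on something with over 40 N, if the wrist force passes 120 N, or if a joint passes its speed limit or range.

## Working session

There is one attempt and no reset: what is moved stays moved. The work goes in short steps, Python scripts to look and compute and a shell command to move; the robot and the scene stay as the last step left them, time stands still between calls to the robot, and variables do not carry over. Pictures are saved under pics/ and viewed, and the job is handed in when it is done.

```bash
mkdir -p pics; cat > h.py <<'E'
import numpy as np, cv2
from scipy.spatial.transform import Rotation as R
from cell import observe, vision, r
def rot(o):
    o=np.array(o,float)
    if o.shape==(3,3): return o
    if o.size==3: return R.from_euler('xyz',o).as_matrix()
    return R.from_quat(o).as_matrix()
def ray(c,px):
    d=np.array([(px[0]-c['cx'])/c['fx'],(px[1]-c['cy'])/c['fy'],1.])
    return np.array(c['position']),rot(c['orientation'])@d
def atz(c,px,z):
    p,d=ray(c,px); return p+d*(z-p[2])/d[2]
def proj(c,P):
    v=rot(c['orientation']).T@(np.array(P)-np.array(c['position'])); return [c['fx']*v[0]/v[2]+c['cx'],c['fy']*v[1]/v[2]+c['cy']]
def save(c,n): cv2.imwrite('pics/'+n+'.png',cv2.cvtColor(c['image'],cv2.COLOR_RGB2BGR))
E
python3 - <<'E'
from h import *
s=observe(); print({k:np.round(v,3).tolist() for k,v in s.items()})
for n in ('side','top'):
    c=vision.capture(n); save(c,n+'0'); print(n,c['position'],c['orientation'],c['fx'],c['fy'],c['cx'],c['cy'])
    for t,z in (('plugtray_tab',.046),('plugtray_fence',.032),('plugtray_stand',0),('plug_1_mid',.043),('silver_1',.032)):
        for m in vision.mark_of(n,t)[:4]: print(t,round(m['p'],2),np.round(m['location'],1),atz(c,m['location'],z).round(4))
E
```

```text
{'t': 0.0, 'joint_pos': [-1.205, 0.616, -0.013, 1.425, 0.008, 1.103, -0.04], 'qvel': [0.001, -0.001, 0.0, 0.0, -0.0, -0.0, -0.001], 'effort': [0.0, -46.922, 0.259, -17.104, 0.01, 0.01, -0.0], 'tcp_pos': [0.248, 0.6, 0.23], 'tcp_rot': [-3.131, 1.568, -1.952], 'wrist_force': [-0.242, 1.072, -0.097], 'wrist_torque': [0.015, -0.014, 0.055], 'finger_gap': 1.002}
side [ 0.18292465 -0.07705637  0.83845761] [-2.66507705 -0.01203478 -1.71273677] 516.1665661289188 516.1665661289188 273.00376491122074 218.32293966529392
plugtray_tab 0.73 [379.  241.2] [ 0.5191 -0.3161  0.046 ]
plugtray_fence 0.73 [332.5 155.4] [ 0.7103 -0.2752  0.032 ]
plugtray_fence 0.67 [142.1 251.6] [0.5608 0.0834 0.032 ]
plugtray_fence 0.23 [387.4 194.6] [ 0.6135 -0.3572  0.032 ]
plugtray_stand 0.93 [348.6 207.8] [ 0.6127 -0.2901  0.    ]
plug_1_mid 0.6 [386.5 195.8] [ 0.6054 -0.3512  0.043 ]
silver_1 0.67 [187.3 242. ] [0.5683 0.0065 0.032 ]
silver_1 0.53 [143.3 250.7] [0.5622 0.0814 0.032 ]
top [ 0.49138874 -0.12832596  1.13952066] [-3.06413088 -0.02089074 -1.54432248] 526.9886835507318 526.9886835507318 276.94914833260157 212.11253785985173
plugtray_tab 0.61 [358.1 245.9] [ 0.5112 -0.3194  0.046 ]
plugtray_fence 0.82 [338.8 155.5] [ 0.7026 -0.2778  0.032 ]
plugtray_stand 0.74 [338.4 196.1] [ 0.6192 -0.2828  0.    ]
plug_1_mid 0.58 [373.2 200.8] [ 0.6066 -0.3503  0.043 ]
silver_1 0.55 [159.6 214.7] [0.5656 0.0968 0.032 ]
silver_1 0.41 [203.7 218.3] [0.5606 0.0043 0.032 ]
```

View pics/side0.png

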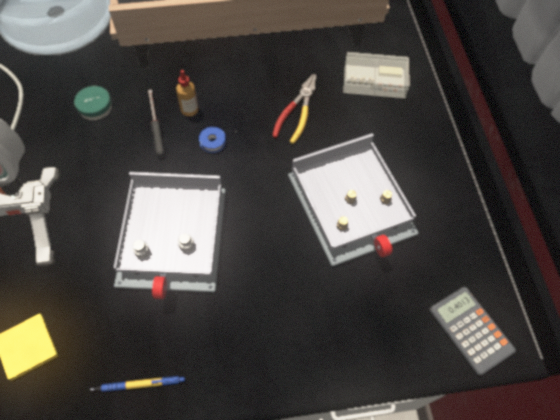

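View pics/top0.png

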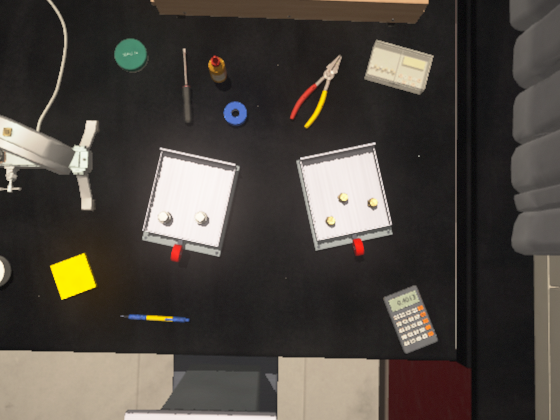

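The plug tray is the right-hand one, with its red tab at about (382,244) in side and (358,247) in top. Its three brass plugs show in top at (344,198), (373,202) and (331,221). The other tray, with the silver fittings, is on the left. I'll refine the tab, the tray yaw and the plug lanes.

```bash
python3 - <<'E'
from h import *
T=rot(observe()['tcp_rot']); print('tool x,z',T[:,0].round(3),T[:,2].round(3))
C={};L={}
for n in ('side','top'):
    c=C[n]=vision.capture(n)
    hsv=cv2.cvtColor(c['image'],cv2.COLOR_RGB2HSV); m=((hsv[...,0]<8)|(hsv[...,0]>172))&(hsv[...,1]>150)&(hsv[...,2]>70)
    k,lab,st,ce=cv2.connectedComponentsWithStats(m.astype(np.uint8))
    for i in range(1,k):
        if st[i,4]>60: print(n,st[i],ce[i].round(1),atz(c,ce[i],.05).round(4))
    for t in ('plugtray_tab','plug_1_mid'):
        for q in vision.find_in(n,t)[:4]: print(n,t,round(q['p'],2),np.round(q['location'],1),atz(c,q['location'],.046).round(4))
    L[n]=[q for q in vision.regions_of(n,'plugtray_stand')[:2]]
    q=L[n][0]; mm=q['mask'].astype(np.uint8); cs=max(cv2.findContours(mm,0,2)[0],key=cv2.contourArea)
    g=np.array([atz(c,p[0],.035)[:2] for p in cs],np.float32); print(n,'rect',q['p'],cv2.minAreaRect(g))
c=C['top']; cv2.imwrite('pics/z.png',cv2.resize(cv2.cvtColor(c['image'],cv2.COLOR_RGB2BGR)[135:265,280:410],None,fx=4.5,fy=4.5,interpolation=cv2.INTER_CUBIC))
E
```

```text
tool x,z [-0. -0. -1.] [ 0.382  0.924 -0.   ]
side [179  71  10  16  98] [183.3  79.4] [ 0.9168 -0.0111  0.05  ]
side [273 102  23  35 202] [282.8 117.9] [ 0.7958 -0.1932  0.05  ]
side [377 235  15  21 180] [384.3 244.4] [ 0.5104 -0.3224  0.05  ]
side [152 277  12  20 172] [157.8 286.5] [0.4877 0.0565 0.05  ]
side plugtray_tab 0.57 [354.7 186.8] [ 0.6296 -0.2981  0.046 ]
side plug_1_mid 0.63 [385.9 196.6] [ 0.6024 -0.3487  0.046 ]
side rect 0.75 ((0.6119022369384766, -0.29428115487098694), (0.23884448409080505, 0.18554916977882385), 12.189128875732422)
top [211  55   9  12  77] [214.9  60.6] [ 0.8943 -0.009   0.05  ]
top [290  83  27  37 240] [301.9  99.9] [ 0.8155 -0.1952  0.05  ]
top [353 239  12  17 153] [358.3 246.9] [ 0.5091 -0.319   0.05  ]
top [170 245  12  17 142] [175.4 252.8] [0.487  0.0574 0.05  ]
top plugtray_tab 0.77 [344.6 189.7] [ 0.6279 -0.2893  0.046 ]
top plug_1_mid 0.64 [372.6 203.5] [ 0.6005 -0.3485  0.046 ]
top rect 0.7 ((0.6013832688331604, -0.29193422198295593), (0.23141802847385406, 0.17401936650276184), 12.778989791870117)
```

View pics/z.png

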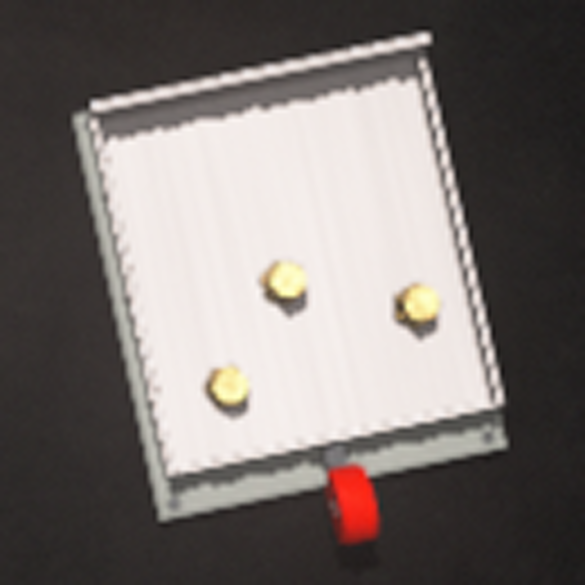

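The tab is at about (0.510, -0.320), the tray yaw is about 0.218 rad, and the three plugs are in separate lanes 36 and 57 mm apart. I'll move over the tab with a half-turn spin of -2.53 rad in total.

```bash
python3 -m pendant '[[22,-40,0,-0.115],[22,-40,0,-0.115],[22,-40,0,-0.115],[22,-40,0,-0.115],[22,-40,0,-0.115],[22,-40,0,-0.115],[22,-40,0,-0.115],[22,-40,0,-0.115],[22,-40,0,-0.115],[22,-40,0,-0.115],[4,-43,0,-0.115],[4,-43,0,-0.115],[4,-43,0,-0.115],[4,-43,0,-0.115],[4,-43,0,-0.115],[4,-43,0,-0.115],[4,-43,0,-0.115],[4,-43,0,-0.115],[4,-43,0,-0.115],[4,-43,0,-0.115]]' 1 30
python3 -m pendant '[[0,-45,-15,-0.115],[0,-45,-15,-0.115],[0,0,0,0],[0,0,0,0]]'
python3 - <<'E'
from h import *
s=observe();T=rot(s['tcp_rot']); print(s['t'],np.round(s['tcp_pos'],4),'z ang',np.arctan2(-T[1,2],-T[0,2]),T[:,0].round(3),np.round(s['joint_pos'],2),np.round(s['wrist_force'],2))
for n in ('side','top'): c=vision.capture(n); save(c,n+'1')
E
```

```text
t: 3.0
tcp_pos: [0.5085, -0.2307, 0.2315]
tcp_rot: [1.59, 1.57, 0.465]
wrist_force: [0.9, 0.2, -0.1]
finger_gap: 1.0
t: 3.4
tcp_pos: [0.5076, -0.3201, 0.2006]
tcp_rot: [-2.232, 1.569, 2.699]
wrist_force: [-0.5, 0.7, 0.8]
finger_gap: 0.999
3.4 [ 0.5076 -0.3201  0.2006] z ang 1.7889646434774022 [-0.001  0.001 -1.   ] [ 0.12  0.65  0.7   1.63 -0.47  1.04 -0.39] [-0.5   0.74  0.83]
```

View pics/side1.png

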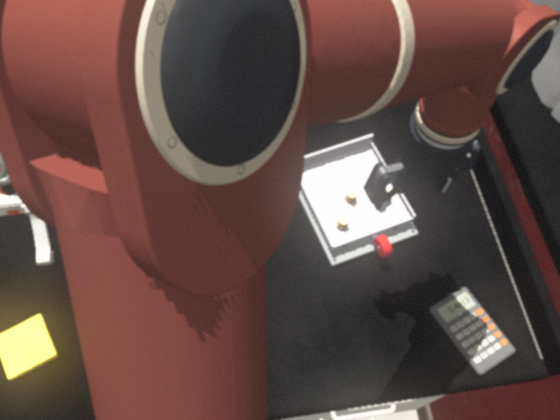

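View pics/top1.png

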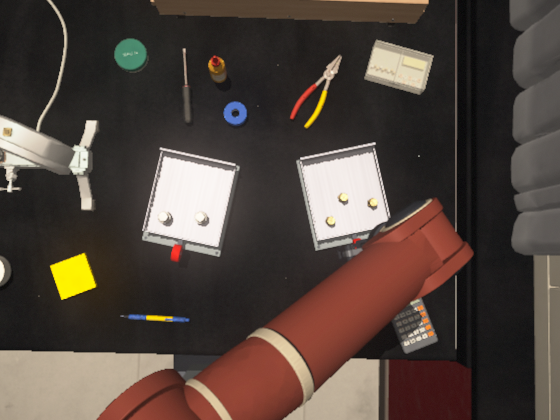

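The fingers are above the tab, the jaw axis is aligned at 1.789 rad, and the trays have not moved. The tab shows at (383,245) in side. I'll descend partway and check centring.

```bash
python3 -m pendant '[[0,0,-35,0],[0,0,-35,0],[0,0,-30,0],[0,0,-20,0],[0,0,0,0]]'
python3 - <<'E'
from h import *
s=observe();T=rot(s['tcp_rot']); p=np.array(s['tcp_pos']);print(s['t'],p.round(4),T[:,0].round(3))
c=vision.capture('side'); 
u=c['image'].copy()
for P in ([.51,-.32,.046],p,[.51-.0093,-.32+.042,p[2]+.013],[.51+.0093,-.32-.042,p[2]+.013]):
    q=proj(c,P);print(np.round(q)); cv2.circle(u,tuple(int(round(v)) for v in q),1,(0,255,0),-1)
cv2.imwrite('pics/s2.png',cv2.resize(cv2.cvtColor(u,cv2.COLOR_RGB2BGR)[120:300,280:500],None,fx=3.3,fy=3.3,interpolation=cv2.INTER_CUBIC))
E
```

```text
t: 4.0
tcp_pos: [0.5079, -0.3155, 0.079]
tcp_rot: [-2.732, 1.565, 2.204]
wrist_force: [-0.4, 0.6, 0.1]
finger_gap: 1.002
4.0 [ 0.5079 -0.3155  0.079 ] [-0.004  0.005 -1.   ]
[383. 246.]
[384. 239.]
[364. 242.]
[412. 226.]
```

View pics/s2.png

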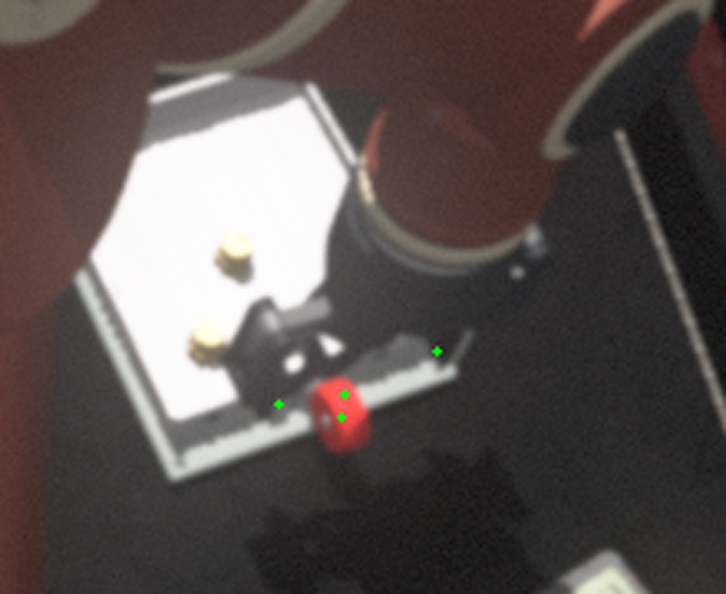

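The side view shows the tab at about (384,246), midway between the fingers at about (360,243) and (418,227). The TCP has drifted about 5 mm in y, so I'll let it settle and correct.

```bash
python3 -m pendant '[[0,0,0,0],[0,0,0,0],[0,0,0,0]]'
```

```text
t: 4.35
tcp_pos: [0.5089, -0.3196, 0.0828]
tcp_rot: [0.891, 1.568, -0.46]
wrist_force: [-0.3, -0.2, -0.5]
finger_gap: 0.996
```

```bash
python3 -m pendant '[[0,0,-15,0],[0,0,-15,0],[0,0,-15,0],[0,0,-10,0],[0,0,0,0],[0,0,0,0],[0,0,0,0]]'
```

```text
t: 5.05
tcp_pos: [0.5085, -0.3198, 0.0268]
tcp_rot: [0.6, 1.57, -0.752]
wrist_force: [0.7, -0.1, 0.9]
finger_gap: 0.999
```

```bash
python3 -m pendant '[[0,0,0,0],[0,0,0,0],[0,0,0,0],[0,0,0,0],[0,0,0,0],[0,0,0,0],[0,0,0,0],[0,0,0,0]]' -1 30
```

```text
t: 5.85
tcp_pos: [0.508, -0.3185, 0.0265]
tcp_rot: [-3.03, 1.569, 1.903]
wrist_force: [-0.9, 3.8, 5.0]
finger_gap: 0.184
```

The tab is held (gap 15.6 mm, small forces). I'll lift along the hinge arc to about 0.3 rad, slowly.

```bash
python3 -m pendant '[[0.4,0.1,4,0],[0.5,0.1,4,0],[0.7,0.15,4,0],[0.8,0.2,4,0],[0.9,0.2,4,0],[0.8,0.18,3.2,0],[0.8,0.18,3.2,0],[0.9,0.19,3.2,0],[0.9,0.19,3.2,0],[0.9,0.2,3.2,0],[0.9,0.2,3.2,0],[0.75,0.16,2.1,0],[0.75,0.17,2.1,0],[0.78,0.17,2.1,0],[0.78,0.17,2.1,0],[0.8,0.18,2.1,0],[0.8,0.18,2.1,0],[0.8,0.18,2.1,0],[0.8,0.18,2.1,0],[0.8,0.18,2.1,0]]'
python3 - <<'E'
from h import *
for n in ('side','top'): 
    c=vision.capture(n); save(c,n+'3')
    for q in vision.find_in(n,'plug_1_mid'): print(n,round(q['p'],2),np.round(q['location'],1))
c=cv2.imread('pics/top3.png')[130:270,270:420]; d=cv2.imread('pics/side3.png')[120:260,270:420]
cv2.imwrite('pics/b3.png',cv2.resize(np.hstack([c,d]),None,fx=2.6,fy=2.6,interpolation=cv2.INTER_CUBIC))
E
```

```text
t: 7.85
tcp_pos: [0.5236, -0.3147, 0.0842]
tcp_rot: [-2.997, 1.569, 1.936]
wrist_force: [0.3, 5.3, -4.8]
finger_gap: 0.181
side 0.44 [340.7 176.3]
top 0.61 [373.  195.6]
```

View pics/b3.png

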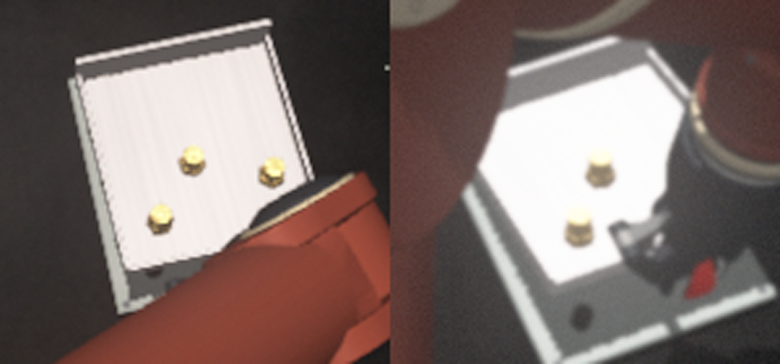

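The tray has tilted to about 0.3 rad and the plugs have not slid yet. In the left crop they are at about (193,160), (272,172) and (160,218), well short of the fence. I'll continue to about 0.45 rad and hold there.

```bash
python3 -m pendant '[[1.2,0.27,2.8,0],[1.3,0.28,2.8,0],[1.3,0.29,2.7,0],[1.4,0.3,2.7,0],[1.4,0.3,2.7,0],[1.4,0.31,2.6,0],[1.5,0.32,2.6,0],[1.5,0.33,2.6,0],[1.5,0.34,2.6,0],[1.5,0.34,2.5,0],[0,0,0,0],[0,0,0,0],[0,0,0,0],[0,0,0,0]]'
cat > look.py <<'E'
from h import *
import sys
k=sys.argv[1]
for n in ('side','top'): 
    c=vision.capture(n); save(c,n+k)
    for q in vision.find_in(n,'plug_1_mid'): print(n,round(q['p'],2),np.round(q['location'],1))
c=cv2.imread(f'pics/top{k}.png')[130:270,270:420]; d=cv2.imread(f'pics/side{k}.png')[120:260,270:420]
cv2.imwrite(f'pics/b{k}.png',cv2.resize(np.hstack([c,d]),None,fx=2.6,fy=2.6,interpolation=cv2.INTER_CUBIC))
E
python3 look.py 4
```

```text
t: 9.45
tcp_pos: [0.5375, -0.3114, 0.111]
tcp_rot: [-3.08, 1.568, 1.852]
wrist_force: [-1.2, 5.3, -4.0]
finger_gap: 0.185
```

View pics/b4.png

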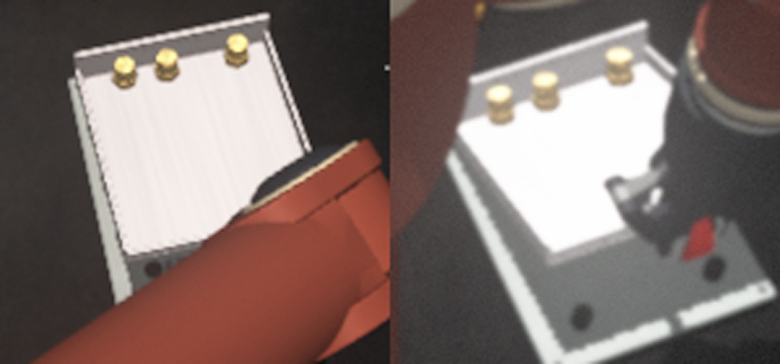

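All three plugs have slid to the fence, with tops at (124,65), (166,60) and (237,45) in the left crop. I'll go a touch further to 0.5 rad and hold so they seat firmly before lowering.

```bash
python3 -m pendant '[[1.8,0.4,2.8,0],[1.8,0.4,2.8,0],[1.8,0.4,2.8,0],[0,0,0,0],[0,0,0,0],[0,0,0,0],[0,0,0,0],[0,0,0,0]]'
python3 look.py 5
```

```text
t: 10.45
tcp_pos: [0.543, -0.31, 0.1194]
tcp_rot: [-3.14, 1.568, 1.792]
wrist_force: [-0.6, 6.4, -3.2]
finger_gap: 0.18
side 0.47 [358.9 149.4]
top 0.41 [357.3 149.6]
```

View pics/b5.png

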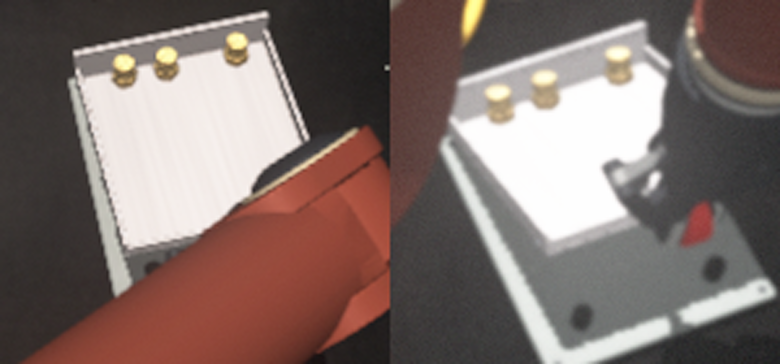

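The plugs stay in one row at the fence at 0.5 rad. I'll lower along the same arc.

```bash
python3 -m pendant '[[-1.6,-0.35,-2.3,0],[-1.6,-0.35,-2.4,0],[-1.5,-0.34,-2.4,0],[-1.5,-0.34,-2.4,0],[-1.5,-0.33,-2.4,0],[-1.5,-0.33,-2.4,0],[-1.5,-0.33,-2.5,0],[-1.5,-0.33,-3,0],[-1.5,-0.33,-3,0],[-1.5,-0.33,-3,0],[-1.4,-0.32,-3,0],[-1.4,-0.32,-3,0],[-1.4,-0.31,-3,0],[-1.1,-0.25,-2.7,0],[-1.1,-0.24,-2.7,0],[-1.1,-0.23,-2.7,0],[-1,-0.22,-2.7,0],[-1,-0.22,-2.7,0],[-0.9,-0.2,-2.7,0],[-0.9,-0.2,-2.7,0]]'
```

```text
t: 12.65
tcp_pos: [0.5166, -0.3164, 0.0666]
tcp_rot: [2.671, 1.568, 1.32]
wrist_force: [-2.4, 7.2, 0.3]
finger_gap: 0.183
```

```bash
python3 -m pendant '[[-0.8,-0.17,-2.4,0],[-0.7,-0.16,-2.4,0],[-0.7,-0.15,-2.4,0],[-0.7,-0.15,-2.4,0],[-0.6,-0.14,-2.4,0],[-0.6,-0.13,-2.4,0],[-0.6,-0.13,-2.4,0],[-0.5,-0.12,-2.4,0],[-0.5,-0.1,-2.5,0],[-0.5,-0.1,-2.5,0],[-0.5,-0.1,-2.5,0],[-0.4,-0.1,-2.5,0],[-0.4,-0.1,-2,0],[-0.4,-0.1,-2,0],[-0.3,-0.05,-2,0],[-0.2,0,-1.5,0],[-0.2,0,-1,0],[0,0,-0.5,0],[0,0,0,0],[0,0,0,0]]'; python3 look.py 6
```

```text
t: 14.65
tcp_pos: [0.5079, -0.3185, 0.0284]
tcp_rot: [2.805, 1.569, 1.454]
wrist_force: [-3.0, 6.5, 0.6]
finger_gap: 0.182
```

View pics/b6.png

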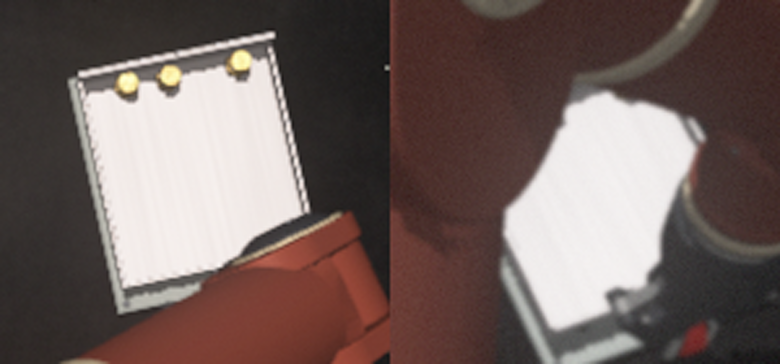

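The tray is nearly flat and the plugs are still at the fence. I'll ease down the last millimetres, watching for the force to rise as it meets the rest pads.

```bash
python3 -m pendant '[[0,0,-0.5,0],[0,0,-0.5,0],[0,0,-0.5,0],[0,0,0,0],[0,0,0,0]]';python3 -m pendant '[[0,0,-0.5,0],[0,0,-0.5,0],[0,0,-0.3,0],[0,0,0,0],[0,0,0,0]]'
```

```text
t: 15.35
tcp_pos: [0.5078, -0.3185, 0.0278]
tcp_rot: [2.691, 1.568, 1.34]
wrist_force: [-4.1, 6.8, 4.9]
finger_gap: 0.181
t: 15.85
tcp_pos: [0.5079, -0.3185, 0.0278]
tcp_rot: [2.505, 1.568, 1.153]
wrist_force: [-5.1, 8.9, 13.8]
finger_gap: 0.18
```

The tray is on its pads: the force rises to 14 N and the height no longer changes. I'll relax the load, then open.

```bash
python3 -m pendant '[[0,0,0.6,0],[0,0,0.6,0],[0,0,0,0],[0,0,0,0]]'; python3 -m pendant '[[0,0,0,0],[0,0,0,0],[0,0,0,0],[0,0,0,0],[0,0,0,0],[0,0,0,0]]' 0.5 20; python3 look.py 7
```

```text
t: 16.25
tcp_pos: [0.5078, -0.3185, 0.0278]
tcp_rot: [2.678, 1.568, 1.327]
wrist_force: [-4.1, 7.5, 6.1]
finger_gap: 0.183
t: 16.85
tcp_pos: [0.5081, -0.3195, 0.0259]
tcp_rot: [0.205, 1.57, -1.147]
wrist_force: [0.0, 0.1, 0.2]
finger_gap: 0.748
top 0.51 [359.9 154.1]
top 0.51 [342.4 191. ]
```

View pics/b7.png

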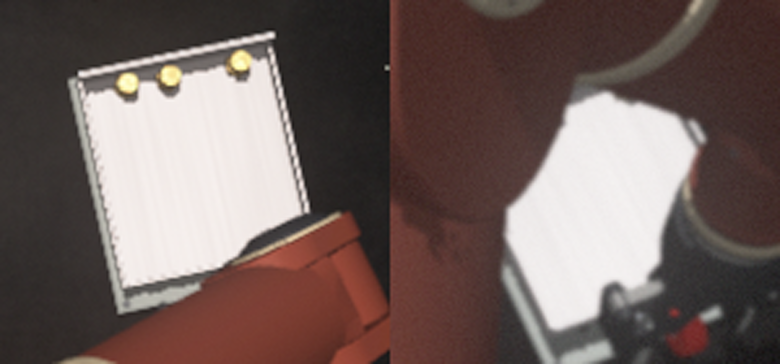

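The jaws are open with zero force, and the plugs and tray have not moved. I'll retreat straight up and check.

```bash
python3 -m pendant '[[0,0,10,0],[0,0,20,0],[0,0,30,0],[0,0,40,0],[0,0,40,0],[0,0,40,0],[0,0,20,0],[-5,0,0,0],[0,0,0,0],[0,0,0,0],[0,0,0,0]]'
python3 - <<'E'
from h import *
yaw=.218;d=np.array([np.cos(yaw),np.sin(yaw)])
for n in ('side','top'):
    c=vision.capture(n); save(c,n+'8')
    for t,z in (('plug_1_mid',.043),('plugtray_fence',.032),('plugtray_tab',.046)):
        for m in vision.mark_of(n,t)[:4]: print(n,t,round(m['p'],2),np.round(m['location'],1),atz(c,m['location'],z).round(4))
    # brass blobs
    hsv=cv2.cvtColor(c['image'],cv2.COLOR_RGB2HSV); m=(hsv[...,0]>18)&(hsv[...,0]<33)&(hsv[...,1]>80)&(hsv[...,2]>120)
    k,lab,st,ce=cv2.connectedComponentsWithStats(m.astype(np.uint8))
    F=np.array([.705,-.2765])
    for i in range(1,k):
        if st[i,4]>25:
            P=atz(c,ce[i],.048); e=P[:2]-F; print(n,'blob',st[i,4],ce[i].round(1),P.round(4),'along',(e@d).round(4),'lat',(e@[-d[1],d[0]]).round(4))
a=cv2.imread('pics/top8.png');cv2.imwrite('pics/b8.png',np.vstack([cv2.resize(a[130:270,140:420],None,fx=2.1,fy=2.1,interpolation=cv2.INTER_CUBIC),cv2.resize(cv2.imread('pics/side8.png')[120:260,140:420],None,fx=2.1,fy=2.1)]))
E
```

```text
t: 18.15
tcp_pos: [0.5025, -0.3185, 0.2244]
tcp_rot: [-2.426, 1.568, 2.506]
wrist_force: [-0.2, -0.5, -0.3]
finger_gap: 0.75
side plug_1_mid 0.58 [363.8 151. ] [ 0.705  -0.3323  0.043 ]
side plug_1_mid 0.28 [313.2 166.4] [ 0.6841 -0.2327  0.043 ]
side plugtray_fence 0.64 [328.  154.4] [ 0.7137 -0.2672  0.032 ]
side plugtray_tab 0.76 [380.2 243.7] [ 0.5143 -0.317   0.046 ]
side blob 1545 [ 27.9 347.1] [0.418  0.2557 0.048 ] along -0.1651 lat 0.5817
top plug_1_mid 0.39 [360.6 152.3] [ 0.7088 -0.3223  0.043 ]
top plugtray_fence 0.61 [339.5 156.8] [ 0.6999 -0.2793  0.032 ]
top plugtray_tab 0.56 [356.2 247.1] [ 0.5086 -0.3155  0.046 ]
top blob 225 [316.7 108.8] [ 0.7979 -0.2272  0.048 ] along 0.1014 lat 0.0281
top blob 57 [  7.  131.6] [0.7289 0.4171 0.048 ] along 0.1733 lat 0.672
top blob 41 [362.1 152.8] [ 0.7068 -0.3247  0.048 ] along -0.0087 lat -0.0475
top blob 35 [335.3 158.5] [ 0.6931 -0.2684  0.048 ] along -0.0099 lat 0.0105
top blob 1398 [ 72.7 275.9] [0.4344 0.2647 0.048 ] along -0.1471 lat 0.5869
top blob 121 [156.9 317.5] [0.3546 0.0899 0.048 ] along -0.2629 lat 0.4335
```

View pics/b8.png

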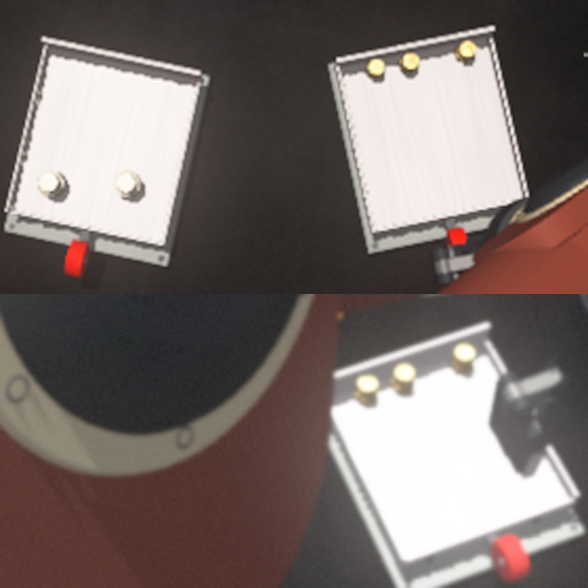

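Top view: the plug tray is flat, with the three plugs in one row on the fence at top pixels of about (319,162), (335,159) and (362,153). Two of them measure 9–10 mm from the fence face, and the third lies on the same line. The other tray and its fittings have not moved. I'll hand in.

```bash
python3 -c "
from h import *
s=observe();print(s['t'],np.round(s['wrist_force'],2),r.finish_job())"
```

```text
the job is handed in; nothing more can be done
18.55 [0.1  0.57 0.14] None
```

I lifted the plug tray's red tab to about 0.5 rad and all three brass plugs slid into one row against the fence. I then lowered the tray along the same arc until it lay flat on its rest pads, let go, backed off straight up and handed the job in at 18.55 s.

- **Tray flat:** As it met the pads, the force rose from about 0.6 to 14 N and the height stopped changing. I relaxed that load before opening the gripper.
- **Plugs:** In the last top picture two plug centres measured 8.7 and 9.9 mm from the fence face. The colour check missed the third plug. Judged by eye in the picture, it lies on the same line along the fence.
- **Detectors:** The plug detector found only one or two of the three plugs in that last check. The two cameras' fence marks differed by about 14 mm along the tray and 12 mm across it. I therefore relied on the top-view measurements and the pictures.
- **Other tray:** It and its two fittings had not moved in the final top view; the arm hid them in the side view.
- **Forces:** The wrist read about zero after release, and I saw no more than about 17 N during the job.

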